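# Drive a stuck piston out of a pump cylinder

## Robot

A 7-joint arm with a two-finger parallel gripper is mounted at the origin on the work surface. World frame = base frame: x ahead of the robot, y to its left, z up, the work surface at z = 0. Lengths are in m, angles in rad, forces in N, time in s.
With the tool pointing down it reaches from about 0.4 to 0.75 m from the base axis. Payload 19.5 kg.
Tool frame: the origin (TCP) lies where the fingers leave the gripper's body, on its centre line; the fingertips stand 73 mm ahead of it and the grasp point (between the pads) lies 54 mm ahead of it; z points along the fingers, x is the direction in which the jaws open and shut, and the axes are right-handed (so a half turn about z gives the same grasp; the last joint's range is limited). The gripper opens to 85 mm and grips with 20 to 120 N. Pads are 22 mm wide; open, the fingers measure 114 mm over their backs; the gripper's body (76 mm by 85 mm) begins 54 mm behind the grasp point. The pads swing forward as they close: fully open they stand 13 mm farther back than shut.
Start: joints at [1.232, 0.707, -0.028, 1.485, 0.022, 0.951, -0.075], TCP at [0.168, -0.55, 0.304] pointing down, gripper open.
Joint ranges: [-2.71, 2.71], [-0.32, 2.16], [-1.57, 1.52], [0, 2.45], [-1.46, 4.6], [0, 2.02], [-2.83, 2.83]. Speed limits (rad/s): [1.89, 1.89, 2.57, 2.57, 3.01, 3.01, 3.01].

## Interface

Orientations are given as a 3x3 rotation matrix whose columns are the frame's x, y, z axes.
In Python, from station import env, get_image gives the robot as it stands.
- The arm moves only by the tool drive_tool, never from a script. Its arguments are lists of equal length, an entry for each row: "travel": the shift along the tool's x, y, z in cm, a list of three; "yaw": the turn about the tool's z in rad. A call has 1 to 5 rows; each row shifts and turns the commanded pose from where the row before left it, along the tool's axes as they then stand; what a row does not reach is not made up. A row lasts 1/10 s, in which the tool goes at most 50 mm and 8.59 degrees, less where a joint would pass 70% of its speed; a pose out of reach is approached as far as the arm can. A call is refused whole if a number of a shift passes 5 or a number of a turn 0.15, either way. A call with a gripper value outside its range is refused whole. "fingers" is the gripper command: -1 is shut, 1 is fully open, values between are in proportion, set as the call begins (left out, the last holds). The fingers move at their own pace and stop on an object; the grip force is fixed at half the most. Time passes only in rows, so rows that do not move let the fingers close. It gives the time, the measured TCP pose, the force and the opening at its end, in the units of the state.
- env.observe(): the state, without advancing time (a new reading comes with each control period).
- get_image(name): name is "scene" or "side" or "wrist"; returns a dict with "color" (480x640x3 uint8, blue, green, red), "K" (3x3 intrinsics, pixels), "k1" (the pictures are not rectified: a ray, as slopes to the right and down, at radius r is drawn at 1 + k1 r^2 times it, then the intrinsics apply), "world_from_camera" (4x4, takes a point from camera to world coordinates); the wrist camera has in their place "T_tool_cam" (4x4, takes a point from camera to tool coordinates, whose origin is the TCP and whose axes are the tool frame's). Camera axes: x right, y up, looking along -z (the intrinsics and any distortion apply to the point x, -y, -z); pixel columns grow to the right and rows downward; lengths in m; the calibration is good to about 2 mm. A picture is of the moment at which its call begins: read the wrist's pose just before it. There is no depth.
- env.sign_off(): hands the job in, once; it reports no verdict.
The state is a dict: "time": time; "joints": joint angles; "joint_velocities": joint speeds; "joint_efforts": joint torques, N m; "eef_pos": TCP position; "tool_rot": TCP orientation; "contact_force": force on the tool from outside, world axes, zero at the start; "ft_torque": the same for the moment, N m; "gripper_width": finger opening in m.
Only numpy, scipy, OpenCV 4.12 (cv2) and the standard library are available. Lean on these libraries where they do the work, as an engineer would, in place of code of your own. Each camera call takes 0.05 s, during which the arm holds its last target. There are 200 camera calls.

## Task

The piston is stuck inside the pump cylinder clamped on the stand. Take the drift from its wooden rest, push its rod through the bore so that the piston comes out of the far end and drops into the steel tray, then pull the drift out and lay it back on the rest the way it lay. Leave the other things on the bench where they are.

Things in the scene. Friction and masses are not known exactly. Their poses are not given: they have to be found in the camera images.
- stand: The fixed grey clamp stand that holds the pump cylinder; origin on the bench under the middle of the tube, x along the bore towards the tray, z up. The clamp over the middle of the tube reaches 118 mm above the bench and 41 mm to either side. Its base plate, 10 mm thick and 110 mm wide, ends 5 mm outside the near mouth; nothing stands on the bench before that mouth.
- bore_in (a point): Centre of the near mouth of the pump cylinder, where the rod goes in. The cylinder is a fixed level aluminium tube, 90 mm long, 52 mm outside, 40 mm bore, open at both ends, axis 80 mm above the bench. x points along the bore from this mouth towards the tray end; z is up. Half-way along, a worn seal hangs up to 5 mm down from the bore's roof.
- bore_out (a point): Centre of the cylinder's far mouth, over the tray; 90 mm from bore_in along its x axis, axes the same.
- piston_center (a point): Centre of the piston: a loose steel cylinder with two black rings, 36 mm diameter, 45 mm long, about 0.14 kg, x along its axis. It starts about the middle of the bore (within 10 mm), out of reach of fingers, held by the seal: moving it takes a steady push of roughly 4 to 12 N along the bore. It comes free when it has been pushed wholly past the far mouth.
- tray_floor (a point): Centre of the rubber-lined floor of the fixed open steel tray under the far mouth, 6 mm above the bench. The tray is 150 mm long along its x (which runs as the bore does), 120 mm wide along y, rim 32 mm above the bench, walls 4 mm; the cylinder's far mouth overhangs its near edge by 8 to 22 mm.
- drift_handle (a point): Centre of the drift's handle. The drift is a loose tool, 200 mm long, 0.36 kg: a steel handle of square section, 26 x 26 mm and 80 mm long, with a white plastic rod, 16 mm diameter and 120 mm long, out of one end. x points along the tool from the handle to the rod, z is up as it lies on its rest; it balances about 6 mm ahead of this point.
- drift_tip (a point): Middle of the flat free end of the drift's rod, 160 mm from drift_handle along its x.
- rest_seat (a point): Where the handle's centre belongs on the fixed wooden rest, 50 mm above the bench; x points as the rod points. Two saddles 14 mm long with sloping sides hold the drift: at the handle's rear (33 mm behind this point, floor 34 mm wide, sides up to 54 mm above the bench) and under the rod (115 mm ahead, floor 28 mm wide, sides up to 59 mm). Between them it is free, down to an 8 mm base.
- pitcher_center (a point): Bystander: small steel pitcher with a handle, 76 mm diameter, 90 mm high; half-way up its axis.
- screwdriver_grip (a point): Bystander: black-handled screwdriver, 190 mm long, lying on the bench; its handle.
- fitting_center (a point): Bystander: standing brass fitting, 44 mm diameter, 48 mm high; half-way up its axis.
- burr_center (a point): Bystander: dark steel grinder ring lying flat, 60 mm diameter, 18 mm high; its centre.
Mind the look-alikes: they are no part of the job. Leave any green or turquoise look-alike of the part that bears drift_handle alone.

How it is judged:
By the outcome, as a careful person would: the job done as asked, in the order asked, and still so for the second after the job is handed in, with the robot touching nothing.
It also fails if it takes over 58 s, if anything falls off the work surface, if the arm or the gripper's body presses on something with over 40 N, if the wrist force passes 120 N, or if a joint passes its speed limit or range.

## Working session

There is one attempt and no reset: what is moved stays moved. The work goes in short steps, Python scripts to look and compute and a tool call to move; the robot and the scene stay as the last step left them, time stands still between calls to the robot, and variables do not carry over. Pictures are saved under pics/ and viewed, about 8 in all and at most 12, crops included, and the job is handed in when it is done.

Besides the shell and the picture viewer there is one more tool, called as name(argument=value, ...) on one line, values as JSON. drive_tool: Moves the arm, as the interface text tells. Its arguments: {"type":"object","properties":{"travel":{"type":"array"},"yaw":{"type":"array"},"fingers":{"type":"number"}},"required":["travel","yaw"]}

```bash
mkdir -p pics; ls
cat > h.py <<'E'
import numpy as np, cv2
from station import env, get_image
def snap(n,f):
    im=get_image(n); cv2.imwrite(f'pics/{f}.png',im['color']); return im
def ray(im,uv,T=None):
    K=im['K'];k=im['k1'];T=im['world_from_camera'] if T is None else T
    d=np.array([(uv[0]-K[0,2])/K[0,0],(uv[1]-K[1,2])/K[1,1]]);p=d.copy()
    for _ in range(20): p=d/(1+k*(p@p))
    v=T[:3,:3]@np.array([p[0],-p[1],-1.0]); return T[:3,3],v
def onz(im,uv,z,T=None):
    o,v=ray(im,uv,T); return o+v*(z-o[2])/v[2]
def proj(im,P,T=None):
    T=im['world_from_camera'] if T is None else T
    c=T[:3,:3].T@(np.array(P)-T[:3,3]); p=np.array([c[0],-c[1]])/-c[2]
    p=p*(1+im['k1']*(p@p)); return im['K'][:2,:2]@p+im['K'][:2,2]
def tri(a,ua,b,ub):
    o1,v1=ray(a,ua);o2,v2=ray(b,ub)
    s=np.linalg.lstsq(np.c_[v1,-v2],o2-o1,rcond=None)[0]
    p,q=o1+s[0]*v1,o2+s[1]*v2; return (p+q)/2,np.linalg.norm(p-q)
E
python3 - <<'E'
from h import *
import pickle
s=env.observe();print(s)
d={}
for n in('scene','side','wrist'):
    d[n]=snap(n,n+'0')
pickle.dump(d,open('im0.pkl','wb'))
for n in('scene','side'):print(n,d[n]['K'],d[n]['k1'],d[n]['world_from_camera'].round(3))
print(d['wrist']['T_tool_cam'].round(3))
E
```

```text
pics
{'time': 0.0, 'joints': array([ 1.23232759,  0.70708854, -0.0276185 ,  1.48500919,  0.02205175,
        0.95090194, -0.07552132]), 'joint_velocities': array([ 0.00086628, -0.00064997, -0.00136088, -0.00096947,  0.0001877 ,
        0.00158194, -0.00079217]), 'joint_efforts': array([-1.92799175e-04, -8.83221960e+01,  1.23483259e+00, -2.36171865e+01,
        1.70338905e-02,  6.52537405e-03,  1.25201814e-05]), 'eef_pos': array([ 0.16808511, -0.54968594,  0.30343333]), 'tool_rot': array([[ 2.92441262e-01, -9.56283405e-01, -3.95687786e-04],
       [-9.56282854e-01, -2.92441520e-01,  1.03011969e-03],
       [-1.10080190e-03,  7.71399426e-05, -9.99999391e-01]]), 'contact_force': array([ 0.44273692, -0.5422091 , -0.1974515 ]), 'ft_torque': array([-0.01086619,  0.00752174,  0.02933559]), 'gripper_width': 0.08514299290900865}
scene [[551.80992114   0.         318.49728808]
 [  0.         551.80992114 238.96068134]
 [  0.           0.           1.        ]] 0.017560213483626075 [[ 0.124 -0.656  0.744  1.602]
 [ 0.992  0.086 -0.09  -0.15 ]
 [-0.005  0.75   0.662  1.   ]
 [ 0.     0.     0.     1.   ]]
side [[603.33838696   0.         317.66129757]
 [  0.         603.33838696 246.91295252]
 [  0.           0.           1.        ]] -0.10988869586224914 [[-0.996  0.043 -0.077  0.426]
 [-0.086 -0.651  0.754  1.035]
 [-0.018  0.757  0.653  1.024]
 [ 0.     0.     0.     1.   ]]
[[ 1.    -0.001  0.001  0.   ]
 [-0.001 -0.955 -0.298 -0.077]
 [ 0.001  0.298 -0.955 -0.07 ]
 [ 0.     0.     0.     1.   ]]
```

View pics/scene0.png

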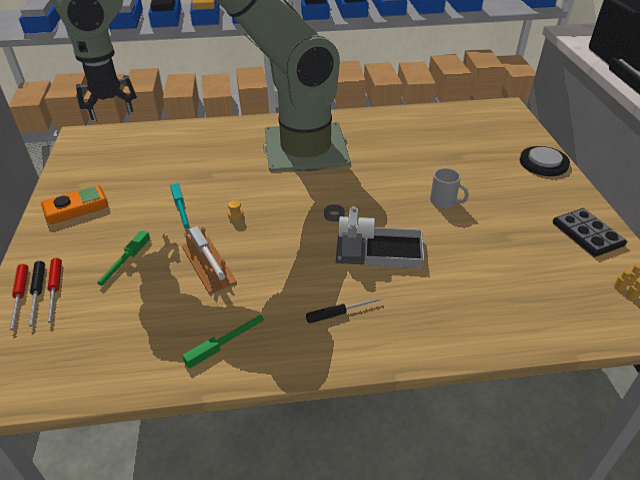

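View pics/side0.png

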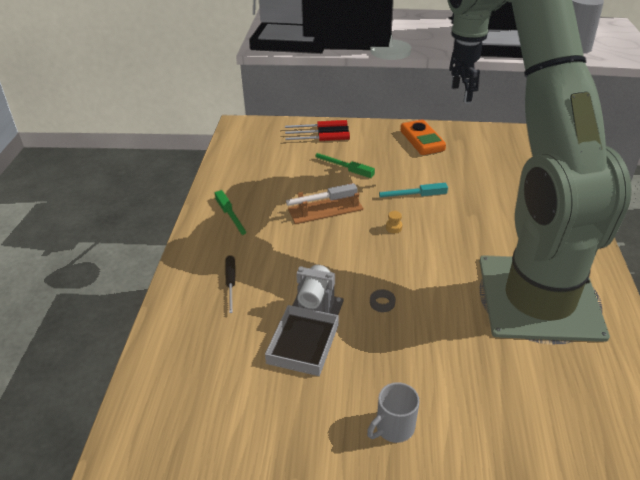

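Run:
```python
import cv2,numpy as np
a=cv2.imread('pics/scene0.png');b=cv2.imread('pics/side0.png')
f=lambda i,x,y,w,h:cv2.resize(i[y:y+h,x:x+w],(400,300),interpolation=cv2.INTER_CUBIC)
cv2.imwrite('pics/c1.png',np.vstack([np.hstack([f(a,160,215,100,75),f(a,325,195,108,81)]),np.hstack([f(b,280,165,100,75),f(b,255,255,108,81)])]))
```

```text
(no output)
```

View pics/c1.png

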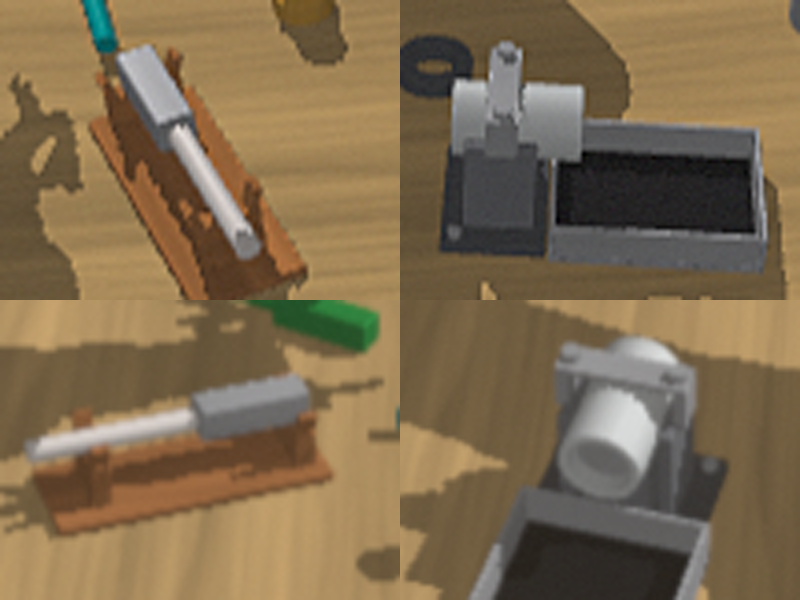

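Run:
```python
from h import *
import pickle
d=pickle.load(open('im0.pkl','rb'));S,D=d['scene'],d['side']
c=lambda x,y:(160+x/4,215+y/4)
e=lambda x,y:(280+x/4,165+(y-300)/4)
t=lambda x,y:(325+(x-400)/3.704,195+y/3.704)
u=lambda x,y:(255+(x-400)/3.704,255+(y-300)/3.704)
print('handle top',onz(S,c(155,84),.063),onz(D,e(250,393),.063))
print('tip',onz(S,c(249,245),.05),onz(D,e(33,450),.05), tri(S,c(249,245),D,e(33,450)))
for p in[(758,127),(765,238),(550,230)]:print('rim S',onz(S,t(*p),.032))
for p in[(522,490),(710,528)]:print('rim D',onz(D,u(*p),.032))
print('mouth out D',onz(D,u(602,458),.08))
for p in [(583,87),(455,80)]:print('tube top S',onz(S,t(*p),.106))
for n,a,b in(('fitting',(236,212),(395,223)),('burr',(334,212),(382,300)),('pitcher',(446,188),(397,413)),('sd',(325,314),(230,270))):print(n,tri(S,a,D,b))
print('clamp base corners',[onz(S,t(*p),.01) for p in((440,252),(546,260))])
```

```text
handle top [ 0.4963392  -0.32776514  0.063     ] [ 0.4917719  -0.32641238  0.063     ]
tip [ 0.63834033 -0.26835158  0.05      ] [ 0.63574426 -0.26908125  0.05      ] (array([ 0.63632136, -0.26904614,  0.04907525]), np.float64(0.0018280516423068655))
rim S [0.51000158 0.26275647 0.032     ]
rim S [0.62494406 0.23663951 0.032     ]
rim S [0.59806629 0.09209776 0.032     ]
rim D [0.59181249 0.0986559  0.032     ]
rim D [0.47518974 0.12201939 0.032     ]
mouth out D [0.53976046 0.11474523 0.08      ]
tube top S [0.53643734 0.12306595 0.106     ]
tube top S [0.51739093 0.03679462 0.106     ]
fitting (array([ 0.34723186, -0.23638754,  0.01716986]), np.float64(0.004828158592852248))
burr (array([0.37860617, 0.0432675 , 0.01051752]), np.float64(0.00014236330972331525))
pitcher (array([0.35036002, 0.37560058, 0.04451807]), np.float64(0.0037086789486623544))
sd (array([ 0.75454996, -0.03357064,  0.01068287]), np.float64(0.0011131032056596033))
clamp base corners [array([0.58733449, 0.01740686, 0.01      ]), array([0.60473791, 0.08915577, 0.01      ])]
```

I identified these candidates by scene pixel:
- **Green look-alikes:** (135,250) and (210,350).
- **Turquoise look-alike:** (180,205).
- **Drift:** grey steel handle at (199,236), white rod with its tip at (222,276), lying on the wooden rest. The crop confirms this one.

The bore runs roughly along +y, with its near mouth at about (338,225). Next I'll hover over the drift.

drive_tool(travel=[[-1.17,-3.79,0],[-1.17,-3.79,0],[-1.17,-3.79,0],[-1.17,-3.79,0],[-1.17,-3.79,0]], yaw=[0,0,0,0,0])

```text
time: 0.65
eef_pos: [0.3334, -0.4374, 0.3038]
tool_rot: [[0.292, -0.956, -0.0], [-0.956, -0.292, 0.0], [-0.0, 0.0, -1.0]]
contact_force: [-0.8, -0.9, -0.7]
gripper_width: 0.0851
```

drive_tool(travel=[[-1.17,-3.79,0],[-1.17,-3.79,0],[-1.17,-3.79,0],[-1.17,-3.79,0],[-1.17,-3.79,0]], yaw=[0,0,0,0,0])

```text
time: 1.15
eef_pos: [0.4976, -0.3259, 0.3038]
tool_rot: [[0.293, -0.956, -0.0], [-0.956, -0.293, 0.0], [-0.0, 0.0, -1.0]]
contact_force: [-0.9, -1.5, 0.8]
gripper_width: 0.0857
```

drive_tool(travel=[[0,0,0],[0,0,0],[0,0,0]], yaw=[-0.08,0,0])

```text
time: 1.45
eef_pos: [0.4957, -0.3277, 0.3038]
tool_rot: [[0.365, -0.931, -0.001], [-0.931, -0.365, -0.0], [-0.0, 0.001, -1.0]]
contact_force: [-0.5, 0.0, 0.8]
gripper_width: 0.0854
```

```bash
cat >> h.py <<'E'
def wsnap(f):
    s=env.observe();im=snap('wrist',f);T=np.eye(4);T[:3,:3]=s['tool_rot'];T[:3,3]=s['eef_pos']
    return s,im,T@im['T_tool_cam']
E
python3 - <<'E'
from h import *
import pickle
r=wsnap('w1');pickle.dump(r,open('w1.pkl','wb'));print(r[0]['eef_pos'],r[0]['tool_rot'][:,0],r[0]['time'])
E
```

```text
[ 0.49573596 -0.327743    0.30380796] [ 3.65050189e-01 -9.30987831e-01 -1.31872648e-04] 1.45
```

View pics/w1.png

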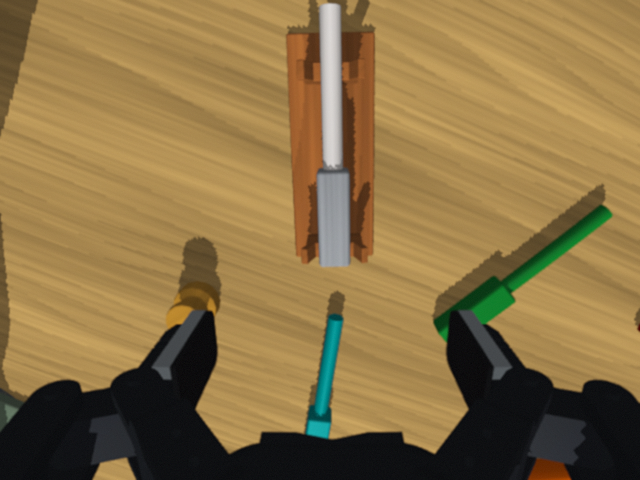

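Run:
```python
from h import *
import pickle
s,im,T=pickle.load(open('w1.pkl','rb'))
g=im['color'].astype(int);ch=g.max(2)-g.min(2);m=((ch<28)&(g.min(2)>85)).astype(np.uint8);m[300:]=0
n,l,st,ce=cv2.connectedComponentsWithStats(m)
i=1+st[1:,4].argmax();print(st[i])
for r in range(4,270,14):
    c=np.where(l[r]==i)[0]; print(r,c.min() if len(c) else None,c.max() if len(c) else None, [tuple(g[r,x]) for x in (c[len(c)//2],)] if len(c) else '')
for p in[(333,170),(335,266),(333.2,170),(318,170),(348,170),(320,266),(350,266)]:print(p,onz(im,p,.063,T))
print('tip',onz(im,(330.5,3),.054,T)); print('rest',[onz(im,p,.008,T).round(4) for p in((287,35),(374,30),(372,255),(297,253))])
```

```text
[ 319    3   24  168 3414]
4 324 338 [(np.int64(194), np.int64(199), np.int64(203))]
18 319 340 [(np.int64(212), np.int64(214), np.int64(219))]
32 320 340 [(np.int64(212), np.int64(216), np.int64(219))]
46 320 340 [(np.int64(211), np.int64(214), np.int64(218))]
60 320 340 [(np.int64(211), np.int64(214), np.int64(217))]
74 321 340 [(np.int64(210), np.int64(212), np.int64(216))]
88 321 341 [(np.int64(212), np.int64(215), np.int64(218))]
102 322 341 [(np.int64(208), np.int64(211), np.int64(216))]
116 322 341 [(np.int64(207), np.int64(211), np.int64(215))]
130 322 341 [(np.int64(209), np.int64(212), np.int64(215))]
144 323 341 [(np.int64(208), np.int64(212), np.int64(215))]
158 323 342 [(np.int64(206), np.int64(208), np.int64(212))]
172 None None 
186 None None 
200 None None 
214 None None 
228 None None 
242 None None 
256 None None 
(333, 170) [ 0.52998285 -0.31587011  0.063     ]
(335, 266) [ 0.45674876 -0.34651541  0.063     ]
(333.2, 170) [ 0.53003942 -0.31601407  0.063     ]
(318, 170) [ 0.52574475 -0.30507045  0.063     ]
(348, 170) [ 0.53423137 -0.32666556  0.063     ]
(320, 266) [ 0.45218642 -0.3349146   0.063     ]
(350, 266) [ 0.46130691 -0.35811885  0.063     ]
tip [ 0.64107717 -0.27020266  0.054     ]
rest [array([ 0.6152, -0.2409,  0.008 ]), array([ 0.6455, -0.3075,  0.008 ]), array([ 0.4609, -0.3839,  0.008 ]), array([ 0.4362, -0.3155,  0.008 ])]
```

The wrist view shows the drift's handle at (334,218), rod tip at (330,3), on the rest between the open jaws. The turquoise and green look-alikes are clear of it.

drive_tool(travel=[[0.23,-0.04,4],[0,0,4],[0,0,4],[0,0,4],[0,0,0]], yaw=[-0.02,0,0,0,0])

```text
time: 2.0
eef_pos: [0.4956, -0.3287, 0.1401]
tool_rot: [[0.384, -0.923, -0.006], [-0.923, -0.384, 0.003], [-0.005, 0.004, -1.0]]
contact_force: [-0.8, 0.2, 1.1]
gripper_width: 0.0854
```

drive_tool(travel=[[0,0,1.5],[0,0,1.5],[0,0,1.3],[0,0,0],[0,0,0]], yaw=[0,0,0,0,0])

```text
time: 2.5
eef_pos: [0.4977, -0.3292, 0.1012]
tool_rot: [[0.386, -0.922, 0.0], [-0.922, -0.386, -0.0], [0.0, -0.0, -1.0]]
contact_force: [0.2, -0.1, 0.3]
gripper_width: 0.0852
```

drive_tool(travel=[[0,0,0],[0,0,0],[0,0,0],[0,0,0],[0,0,0]], yaw=[0,0,0,0,0], fingers=-1)

```text
time: 3.0
eef_pos: [0.4977, -0.3292, 0.1012]
tool_rot: [[0.386, -0.922, 0.0], [-0.922, -0.386, -0.0], [0.0, -0.0, -1.0]]
contact_force: [-0.9, 0.2, 6.4]
gripper_width: 0.0255
```

drive_tool(travel=[[0,0,0],[0,0,0],[0,0,0],[0,0,0],[0,0,0]], yaw=[0,0,0,0,0])

```text
time: 3.5
eef_pos: [0.4977, -0.3292, 0.1012]
tool_rot: [[0.386, -0.922, 0.0], [-0.922, -0.386, -0.0], [0.0, -0.0, -1.0]]
contact_force: [-0.6, 0.2, 5.8]
gripper_width: 0.0251
```

drive_tool(travel=[[0,0,-1],[0,0,-3],[0,0,-4],[0,0,-4],[0,0,-4]], yaw=[0,0,0,-0.12,-0.12])

```text
time: 4.0
eef_pos: [0.4972, -0.3289, 0.263]
tool_rot: [[0.598, -0.801, -0.0], [-0.801, -0.598, -0.0], [0.0, 0.001, -1.0]]
contact_force: [-0.1, -0.6, -3.9]
gripper_width: 0.0251
```

drive_tool(travel=[[0,0,-3],[0,0,-3],[0,0,0],[0,0,0],[0,0,0]], yaw=[-0.14,-0.14,-0.14,-0.14,-0.1])

```text
time: 4.5
eef_pos: [0.4972, -0.3291, 0.3214]
tool_rot: [[0.964, -0.265, -0.0], [-0.265, -0.964, -0.0], [-0.0, 0.0, -1.0]]
contact_force: [-0.8, -0.8, -3.9]
gripper_width: 0.0254
```

drive_tool(travel=[[0,0,0],[-1.7,-3.8,0],[-1.7,-3.8,0],[-1.7,-3.8,0],[-1.7,-3.8,0]], yaw=[-0.07,0,0,0,0])

```text
time: 5.0
eef_pos: [0.4608, -0.1651, 0.3214]
tool_rot: [[0.979, -0.203, -0.0], [-0.203, -0.979, -0.0], [-0.0, 0.0, -1.0]]
contact_force: [1.7, 0.6, -3.5]
gripper_width: 0.0251
```

drive_tool(travel=[[-1.7,-3.8,0],[-1.7,-3.8,0],[0,0,0],[0,0,0]], yaw=[0,0,0,0])

```text
time: 5.4
eef_pos: [0.4438, -0.0848, 0.3215]
tool_rot: [[0.98, -0.201, 0.0], [-0.201, -0.98, -0.001], [0.0, 0.0, -1.0]]
contact_force: [0.4, -1.2, -3.4]
gripper_width: 0.0252
```

Run:
```python
from h import *
import pickle
r=wsnap('w2');pickle.dump(r,open('w2.pkl','wb'));print(r[0]['eef_pos'],r[0]['tool_rot'],r[0]['time'],r[0]['contact_force'],r[0]['ft_torque'],r[0]['gripper_width'])
```

```text
[ 0.44377406 -0.08477651  0.32145652] [[ 9.79547849e-01 -2.01211110e-01  3.17247756e-04]
 [-2.01210925e-01 -9.79547793e-01 -5.34017700e-04]
 [ 4.18209633e-04  4.59262175e-04 -9.99999807e-01]] 5.4 [ 0.39891994 -1.19376312 -3.43311922] [-0.03510003 -0.00271891  0.04675175] 0.025229019488712822
```

View pics/w2.png

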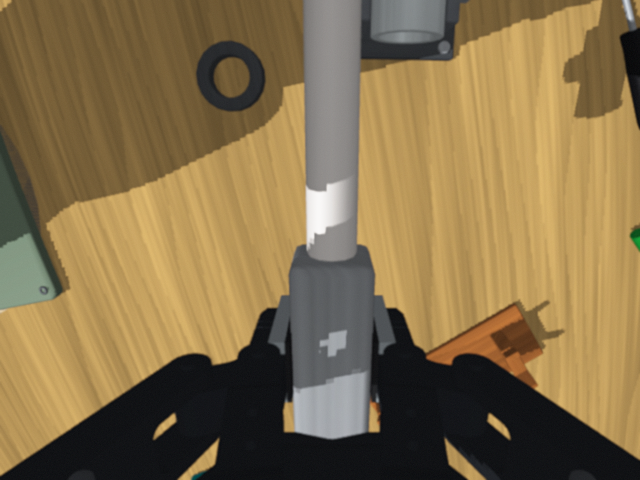

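The stand's base and near mouth show at the top, around (410,30). I'll move 11 cm forward to see the whole tube and the tray.

drive_tool(travel=[[0,-4,0],[0,-4,0],[0,-3,0],[0,0,0],[0,0,0]], yaw=[0,0,0,0,0])

```text
time: 5.95
eef_pos: [0.4664, 0.0218, 0.3208]
tool_rot: [[0.979, -0.203, -0.0], [-0.203, -0.979, -0.0], [-0.0, 0.001, -1.0]]
contact_force: [0.1, -0.4, -3.1]
gripper_width: 0.0251
```

Run:
```python
from h import *
import pickle
r=wsnap('w3');pickle.dump(r,open('w3.pkl','wb'));print(r[0]['eef_pos'],r[0]['time'])
```

```text
[0.46635652 0.02183693 0.32081641] 5.95
```

View pics/w3.png

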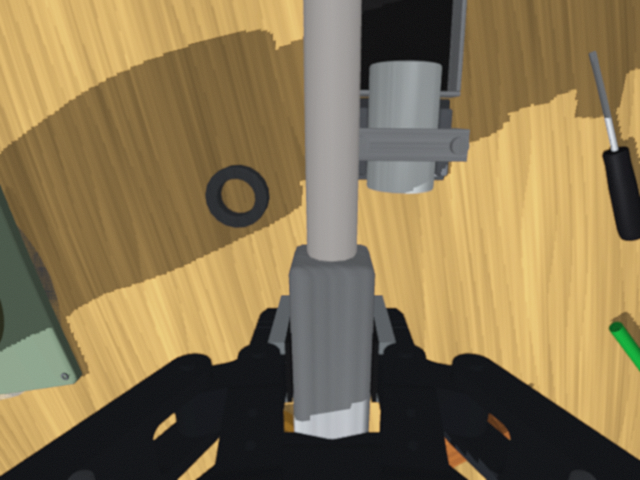

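The tube is fully visible: far end about (370–441, 65), near mouth about (367–435, 187). The held rod runs straight up at columns 303–361. I'll get both axes from their edges.

Run:
```python
from h import *
import pickle
s,im,T=pickle.load(open('w3.pkl','rb'))
g=cv2.cvtColor(im['color'],cv2.COLOR_BGR2GRAY).astype(float)
sx=np.abs(cv2.Sobel(cv2.GaussianBlur(g,(3,3),0),cv2.CV_64F,1,0))
def edge(r,c,w=6):
    k=slice(c-w,c+w+1);q=sx[r,k]; q=np.where(q>.5*q.max(),q,0);return (q*np.arange(c-w,c+w+1)).sum()/q.sum()
def mid(r,cl,cr,z):
    a,b=edge(r,cl),edge(r,cr);vs=[ray(im,(x,r),T)[1] for x in(a,b)];v=sum(x/np.linalg.norm(x) for x in vs);o=T[:3,3]
    return a,b,o+v*(z-o[2])/v[2]
def fit(rows,f,z):
    P=[]
    for r in rows:
        a,b,p=mid(r,*f(r),z);P.append(p[:2]);print(r,round(a,1),round(b,1),p.round(4))
    P=np.array(P);c=P.mean(0);d=np.linalg.svd(P-c)[2][0];d*=np.sign(d[1]);print('c',c,'ang',np.degrees(np.arctan2(d[1],d[0])),'std',((P-c)@[-d[1],d[0]]).std());return c,d
print('tube');ct,dt=fit([72,80,88,100,110,118,166,172,178],lambda r:(round(370-3*(r-66)/120),round(441-6*(r-66)/120)),.08)
print('rod');fit(range(10,240,35),lambda r:(round(303+4*r/250),round(361-4*r/250)),.2696)
print('handle');fit(range(275,300,6),lambda r:(291,374),.2696)
print('toolx ang',np.degrees(np.arctan2(s['tool_rot'][1,0],s['tool_rot'][0,0])),np.degrees(np.arctan2(-s['tool_rot'][1,1],-s['tool_rot'][0,1])))
# tube top ends
for p in[(405,62),(404,66)]:print('far',onz(im,p,.106,T))
for p in[(401,191),(401,187)]:print('near',onz(im,p,.106,T),onz(im,p,.08,T),onz(im,p,.054,T))
c=slice(395,410);print(g[55:72,c].mean(1).round(),g[180:198,c].mean(1).round())
print('rodend row250', onz(im,(332,257),.2776,T),'handle front top',onz(im,(332,262),.2826,T))
```

```text
tube
72 369.0 441.1 [0.5412 0.1161 0.08  ]
80 368.6 440.9 [0.5401 0.1107 0.08  ]
88 368.6 440.0 [0.5389 0.1052 0.08  ]
100 368.4 439.0 [0.5371 0.0968 0.08  ]
110 368.8 438.1 [0.5358 0.0898 0.08  ]
118 368.5 437.9 [0.5347 0.0841 0.08  ]
166 367.0 434.2 [0.5271 0.049  0.08  ]
172 366.9 437.3 [0.5275 0.0442 0.08  ]
178 367.0 433.6 [0.5254 0.0399 0.08  ]
c [0.53419376 0.08176496] ang 78.54426711101164 std 0.00035225157975546465
rod
10 302.9 361.0 [0.4886 0.124  0.2696]
45 304.9 360.5 [0.487  0.115  0.2696]
80 305.8 360.0 [0.4852 0.1058 0.2696]
115 305.4 359.0 [0.483  0.0963 0.2696]
150 305.0 357.1 [0.4806 0.0865 0.2696]
185 302.9 358.0 [0.4783 0.0763 0.2696]
220 305.9 357.1 [0.4764 0.0654 0.2696]
c [0.48274894 0.09563431] ang 77.86139559047277 std 0.00018078332695869233
handle
275 288.0 374.9 [0.4726 0.0473 0.2696]
281 288.1 374.5 [0.4722 0.0452 0.2696]
287 288.5 374.1 [0.4717 0.0431 0.2696]
293 288.9 374.0 [0.4713 0.041  0.2696]
299 290.9 370.9 [0.4707 0.0388 0.2696]
c [0.47171481 0.04306813] ang 77.45709156355714 std 4.944614513066314e-05
toolx ang -11.722418705483372 78.27758873942452
far [0.53759114 0.1205989  0.106     ]
far [0.53652562 0.1182327  0.106     ]
near [0.52111252 0.0351175  0.106     ] [0.52460007 0.02955503 0.08      ] [0.52808763 0.02399257 0.054     ]
near [0.52156326 0.03799194 0.106     ] [0.52509193 0.03269166 0.08      ] [0.5286206  0.02739139 0.054     ]
[ 18.  18.  18.  17.  29.  70. 118. 144. 151. 151. 151. 151. 150. 150.
 151. 151. 151.] [151. 151. 151. 151. 151. 150. 150. 150. 150. 149. 150. 154. 162. 168.
 167. 166. 165. 165.]
rodend row250 [0.47466011 0.05617269 0.2776    ] handle front top [0.47471236 0.05643134 0.2826    ]
```

drive_tool(travel=[[1.38,3.93,0],[1.38,3.93,0],[1.38,3.93,0],[1.36,3.94,0],[0,0,0]], yaw=[-0.005,0,0,0,0])

```text
time: 6.5
eef_pos: [0.4879, -0.1496, 0.3204]
tool_rot: [[0.978, -0.207, -0.001], [-0.207, -0.978, -0.003], [-0.0, 0.003, -1.0]]
contact_force: [0.4, 1.5, -3.4]
gripper_width: 0.0253
```

drive_tool(travel=[[0,0,4.5],[0,0,4.5],[0,0,4.5],[0,0,4],[0,0,1.66]], yaw=[0,0,0,0,0])

```text
time: 7.0
eef_pos: [0.4873, -0.1437, 0.1262]
tool_rot: [[0.98, -0.2, -0.004], [-0.2, -0.98, 0.0], [-0.004, 0.0, -1.0]]
contact_force: [0.4, -0.0, -2.1]
gripper_width: 0.0254
```

drive_tool(travel=[[0,0,0],[0,0,0]], yaw=[0,0])

```text
time: 7.2
eef_pos: [0.4888, -0.1435, 0.13]
tool_rot: [[0.98, -0.199, 0.0], [-0.199, -0.98, -0.0], [0.0, 0.0, -1.0]]
contact_force: [0.4, 0.3, -3.0]
gripper_width: 0.0253
```

Run:
```python
from h import *
import pickle
d={n:snap(n,n+'1') for n in('scene','side')};s=env.observe();print(s['eef_pos'],s['tool_rot'].round(4),s['time'])
a,b=d['scene']['color'],d['side']['color']
pickle.dump(d,open('im1.pkl','wb'))
f=lambda i,x,y,w,h:cv2.resize(i[y:y+h,x:x+w],(400,600),interpolation=cv2.INTER_CUBIC)
cv2.imwrite('pics/c2.png',np.hstack([f(a,260,160,100,150),f(b,280,180,100,150)]))
```

```text
[ 0.48914833 -0.14318853  0.13058176] [[ 9.801e-01 -1.986e-01  1.800e-03]
 [-1.986e-01 -9.801e-01 -5.000e-04]
 [ 1.800e-03  1.000e-04 -1.000e+00]] 7.3
```

View pics/c2.png

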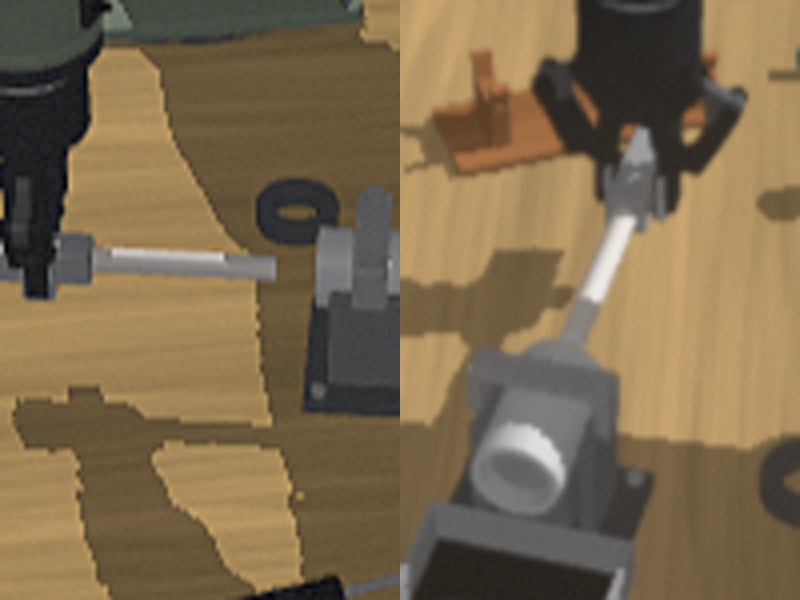

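Scene crop: the rod tip is at about pixel (328,227), pointing at the mouth at (339,226). In the side view the rod lines up with the tube.

Run:
```python
from h import *
import pickle
d=pickle.load(open('im1.pkl','rb'));S,D=d['scene'],d['side']
c=lambda x,y:(260+x/4,160+y/4); e=lambda x,y:(280+(x-400)/4,180+y/4)
def ax(im,uv):  # intersect with vertical plane through bore axis
    n=np.array([.98,-.199,0]);o,v=ray(im,uv);P=np.array([.5342,.0818,0]);return o+v*(n@(P-o))/(n@v)
print('tip',ax(S,c(273,268)),'rod root',ax(S,c(95,262)),'mouth c',ax(S,c(318,265)))
print(ax(S,c(320,229)),ax(S,c(316,302)))
t=np.array([.4891,-.1432])+.1553*np.array([.199,.98]);print('pred tip',t,[proj(im,[*t,.0794]).round(1) for im in(S,D)])
print('axis pts side',[((proj(D,p)-[280,180])*4+[400,0]).round() for p in([*t,.0794],[.4945,-.1179,.0794],[.5243,.0333,.08],[.542,.1215,.08])])
print('axis pts scene',[((proj(S,p)-[260,160])*4).round() for p in([*t,.0794],[.4974,-.1024,.0794],[.5243,.0333,.08])])
```

```text
tip [0.51896136 0.00675543 0.07569814] rod root [ 0.49581723 -0.10722066  0.07394202] mouth c [0.52475565 0.03529014 0.07995661]
[0.52488773 0.03594057 0.10999227] [0.52462309 0.03463732 0.04818859]
pred tip [0.5200047 0.008994 ] [array([329.2, 226.1]), array([322.4, 265.7])]
axis pts side [array([570., 343.]), array([627., 206.]), array([559., 370.]), array([513., 479.])]
axis pts scene [array([277., 264.]), array([102., 257.]), array([315., 265.])]
```

drive_tool(travel=[[0,-1,0],[0,-1,0],[0,-1,0],[0,-0.8,0],[0,0,0]], yaw=[0,0,0,0,0])

```text
time: 7.8
eef_pos: [0.4967, -0.1037, 0.1294]
tool_rot: [[0.981, -0.196, 0.0], [-0.196, -0.981, 0.001], [0.0, -0.001, -1.0]]
contact_force: [-0.7, -0.5, -2.5]
gripper_width: 0.0253
```

drive_tool(travel=[[0,-0.5,0],[0,-0.5,0],[0,-0.5,0],[0,-0.5,0],[0,-0.5,0]], yaw=[0,0,0,0,0])

```text
time: 8.3
eef_pos: [0.5011, -0.0812, 0.1293]
tool_rot: [[0.98, -0.199, -0.001], [-0.199, -0.98, -0.001], [-0.0, 0.001, -1.0]]
contact_force: [-1.7, -7.6, -2.9]
gripper_width: 0.0253
```

drive_tool(travel=[[0,-0.5,0],[0,-0.5,0],[0,-0.5,0],[0,-0.5,0],[0,-0.5,0]], yaw=[0,0,0,0,0])

```text
time: 8.8
eef_pos: [0.5063, -0.0559, 0.1293]
tool_rot: [[0.98, -0.198, 0.0], [-0.198, -0.98, 0.0], [-0.0, -0.0, -1.0]]
contact_force: [-0.2, -1.3, -2.6]
gripper_width: 0.0251
```

drive_tool(travel=[[0,-0.4,0],[0,-0.4,0],[0,-0.4,0],[0,-0.4,0],[0,-0.4,0]], yaw=[0,0,0,0,0])

```text
time: 9.3
eef_pos: [0.5102, -0.0362, 0.1293]
tool_rot: [[0.98, -0.198, -0.0], [-0.198, -0.98, 0.0], [-0.0, -0.0, -1.0]]
contact_force: [0.5, -0.6, -3.5]
gripper_width: 0.025
```

drive_tool(travel=[[0,-0.3,0],[0,-0.3,0],[0,-0.3,0],[0,-0.3,0],[0,-0.2,0]], yaw=[0,0,0,0,0])

```text
time: 9.8
eef_pos: [0.513, -0.0226, 0.1293]
tool_rot: [[0.98, -0.198, 0.0], [-0.198, -0.98, 0.0], [0.0, -0.0, -1.0]]
contact_force: [-0.2, 1.0, -3.1]
gripper_width: 0.0254
```

Run:
```python
from h import *
d={n:snap(n,n+'2') for n in('scene','side')};s=env.observe();print(s['eef_pos'],s['contact_force'],s['time'])
a,b=d['scene']['color'],d['side']['color']
f=lambda i,x,y,w,h:cv2.resize(i[y:y+h,x:x+w],(400,400),interpolation=cv2.INTER_CUBIC)
cv2.imwrite('pics/c3.png',np.hstack([f(a,310,180,120,120),f(b,250,255,120,120)]))
```

```text
[ 0.51295973 -0.02266047  0.12931259] [ 0.47084734 -0.7924948  -3.88774034] 9.9
```

View pics/c3.png

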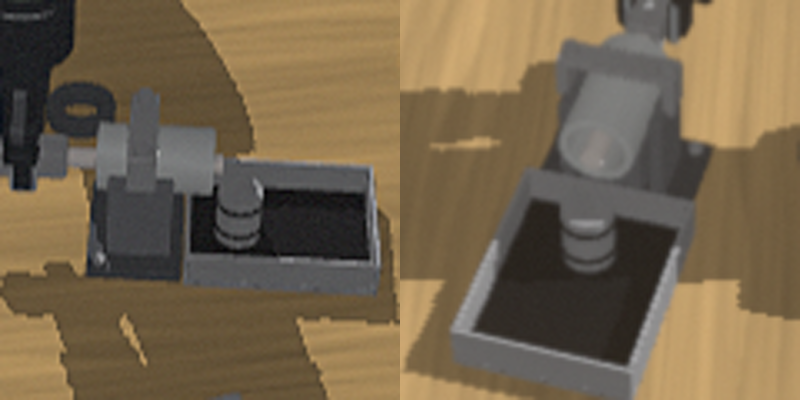

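The piston has dropped into the tray and stands there at scene pixel (381,243). The rod tip shows just past the far mouth. Now I'll pull the drift out and go back.

drive_tool(travel=[[0,2,0],[0,3,0],[0,3,0],[0,3,0],[0,2.5,0]], yaw=[0,0,0,0,0])

```text
time: 10.4
eef_pos: [0.4857, -0.1571, 0.1293]
tool_rot: [[0.98, -0.199, -0.0], [-0.199, -0.98, -0.0], [-0.0, 0.0, -1.0]]
contact_force: [-0.7, -0.4, -3.4]
gripper_width: 0.0256
```

drive_tool(travel=[[0,1,0],[0,0,-4],[0,0,-4],[0,0,-4],[0,0,0]], yaw=[0,0,0,0,0])

```text
time: 10.9
eef_pos: [0.4854, -0.1651, 0.2534]
tool_rot: [[0.98, -0.198, 0.006], [-0.198, -0.98, -0.001], [0.006, 0.0, -1.0]]
contact_force: [-0.4, 0.2, -4.1]
gripper_width: 0.0256
```

```bash
cat > go.py <<'E'
from h import *
import sys
t=np.array(list(map(float,sys.argv[1:4])));a=np.radians(float(sys.argv[4]))
s=env.observe();R=s['tool_rot'];th=np.arctan2(R[1,0],R[0,0])
print(s['eef_pos'],np.degrees(th),'shift cm in tool axes now',(R.T@(t-s['eef_pos'])*100).round(2),'yaw',round(-(a-th),4))
Rn=np.array([[np.cos(a),np.sin(a),0],[np.sin(a),-np.cos(a),0],[0,0,-1]])
print('after turn',(Rn.T@(t-s['eef_pos'])*100).round(2),s['contact_force'],s['time'])
E
python3 go.py .4977 -.3292 .1012 -67.3
```

```text
[ 0.48542116 -0.16507472  0.25344671] -11.405213141620028 shift cm in tool axes now [ 4.35 15.84 15.26] yaw 0.9755
after turn [15.62  5.2  15.22] [-0.43486694  0.16476023 -4.06738177] 10.9
```

drive_tool(travel=[[0,0,0],[0,0,0],[0,0,0],[0,0,0],[0,0,0]], yaw=[0.14,0.14,0.14,0.14,0.14])

```text
time: 11.4
eef_pos: [0.4841, -0.1648, 0.2486]
tool_rot: [[0.618, -0.786, -0.001], [-0.786, -0.618, 0.0], [-0.001, 0.001, -1.0]]
contact_force: [1.0, 0.9, -3.6]
gripper_width: 0.0255
```

drive_tool(travel=[[0,0,0],[0,0,0],[3.5,1.2,0],[4,1.3,0],[4,1.3,0]], yaw=[0.14,0.135,0,0,0])

```text
time: 11.9
eef_pos: [0.4937, -0.2868, 0.2486]
tool_rot: [[0.388, -0.922, -0.001], [-0.922, -0.388, 0.0], [-0.001, 0.001, -1.0]]
contact_force: [0.8, 0.0, -3.0]
gripper_width: 0.0247
```

drive_tool(travel=[[4.1,1.4,0],[0,0,0],[0,0,0],[0,0,0]], yaw=[0,0,0,0])

```text
time: 12.3
eef_pos: [0.4968, -0.3279, 0.2487]
tool_rot: [[0.388, -0.922, -0.001], [-0.922, -0.388, 0.001], [-0.001, 0.0, -1.0]]
contact_force: [-0.0, -0.2, -4.2]
gripper_width: 0.0255
```

```bash
python3 go.py .4977 -.3292 .1012 -67.3
python3 - <<'E'
from h import *
import pickle
r=wsnap('w4');pickle.dump(r,open('w4.pkl','wb'))
ims=[cv2.imread(f'pics/{n}.png') for n in('w2','w4')]
cv2.imwrite('pics/c4.png',np.hstack([i[:, 130:530] for i in ims]))
E
```

```text
[ 0.49679022 -0.32794917  0.24873624] -67.19800377616198 shift cm in tool axes now [ 0.17 -0.04 14.75] yaw 0.0018
after turn [ 0.15 -0.04 14.75] [-0.03301187 -0.17888962 -4.17664805] 12.3
```

View pics/c4.png

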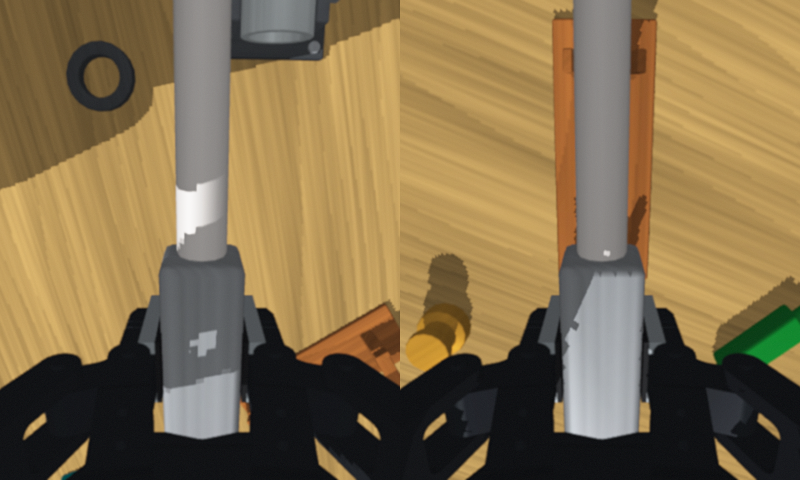

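The handle's front edge is at row 247 in both pictures, so the drift has not slipped in the grip. The rest lies straight below it, so I'll lower.

drive_tool(travel=[[0.16,-0.04,4],[0,0,4],[0,0,3.5],[0,0,0],[0,0,0]], yaw=[0.002,0,0,0,0])

```text
time: 12.85
eef_pos: [0.498, -0.33, 0.1352]
tool_rot: [[0.385, -0.923, 0.0], [-0.923, -0.385, 0.0], [0.0, -0.0, -1.0]]
contact_force: [-0.4, -0.1, -1.6]
gripper_width: 0.0253
```

```bash
python3 go.py .4977 -.3292 .1012 -67.3
```

```text
[ 0.49801088 -0.32995095  0.1352301 ] -67.33341887933727 shift cm in tool axes now [-0.08  0.    3.4 ] yaw -0.0006
after turn [-0.08 -0.    3.4 ] [-0.40609834 -0.10335214 -1.63559693] 12.85
```

drive_tool(travel=[[-0.07,0,1],[0,0,1],[0,0,0.5],[0,0,0.3],[0,0,0.2]], yaw=[0,0,0,0,0])

```text
time: 13.35
eef_pos: [0.4973, -0.3298, 0.1042]
tool_rot: [[0.385, -0.923, -0.0], [-0.923, -0.385, 0.0], [-0.0, -0.0, -1.0]]
contact_force: [-0.0, 0.1, -3.8]
gripper_width: 0.0251
```

drive_tool(travel=[[0,0,0.15],[0,0,0.15],[0,0,0.1],[0,0,0],[0,0,0]], yaw=[0,0,0,0,0])

```text
time: 13.85
eef_pos: [0.4974, -0.3298, 0.1012]
tool_rot: [[0.384, -0.923, 0.0], [-0.923, -0.384, -0.0], [0.0, -0.0, -1.0]]
contact_force: [-4.2, 3.4, 13.2]
gripper_width: 0.0257
```

drive_tool(travel=[[0,0,-0.05],[0,0,0]], yaw=[0,0])

```text
time: 14.05
eef_pos: [0.4974, -0.3298, 0.1012]
tool_rot: [[0.385, -0.923, 0.0], [-0.923, -0.385, -0.0], [0.0, -0.0, -1.0]]
contact_force: [-2.2, 0.9, 7.5]
gripper_width: 0.0254
```

drive_tool(travel=[[0,0,0],[0,0,0],[0,0,0],[0,0,0],[0,0,0]], yaw=[0,0,0,0,0], fingers=1)

```text
time: 14.55
eef_pos: [0.4973, -0.3297, 0.1008]
tool_rot: [[0.385, -0.923, -0.0], [-0.923, -0.385, 0.0], [-0.0, -0.0, -1.0]]
contact_force: [-0.0, -0.3, -0.7]
gripper_width: 0.0852
```

drive_tool(travel=[[0,0,0],[0,0,0],[0,0,-1],[0,0,-2],[0,0,-3]], yaw=[0,0,0,0,0])

```text
time: 15.05
eef_pos: [0.4969, -0.3294, 0.1612]
tool_rot: [[0.385, -0.923, -0.001], [-0.923, -0.385, 0.001], [-0.002, 0.001, -1.0]]
contact_force: [0.6, -0.6, 0.3]
gripper_width: 0.0852
```

drive_tool(travel=[[0,0,-4],[0,0,-4],[0,0,-4],[0,0,-2.3],[0,0,0]], yaw=[0,0,0,0,0])

```text
time: 15.55
eef_pos: [0.4978, -0.3301, 0.3076]
tool_rot: [[0.385, -0.923, 0.005], [-0.923, -0.385, -0.003], [0.004, -0.003, -1.0]]
contact_force: [0.2, 0.4, 0.1]
gripper_width: 0.0854
```

drive_tool(travel=[[0,0,0],[0,0,0]], yaw=[0,0])

```text
time: 15.75
eef_pos: [0.497, -0.3296, 0.3031]
tool_rot: [[0.385, -0.923, -0.001], [-0.923, -0.385, 0.001], [-0.001, 0.001, -1.0]]
contact_force: [-0.8, -0.5, -1.5]
gripper_width: 0.085
```

Run:
```python
from h import *
import pickle
r=wsnap('w5');S=snap('scene','scene3');D=snap('side','side3');pickle.dump((r,S,D),open('w5.pkl','wb'));print(r[0]['eef_pos'],r[0]['time'])
f=lambda i,x,y,w,h,W,H:cv2.resize(i[y:y+h,x:x+w],(W,H),interpolation=cv2.INTER_CUBIC)
cv2.imwrite('pics/c5.png',np.hstack([r[1]['color'][:,150:550],np.vstack([f(S['color'],165,160,267,160,400,240),f(D['color'],200,145,233,140,400,240)])]))
```

```text
[ 0.49703858 -0.32957743  0.30312549] 15.75
```

View pics/c5.png

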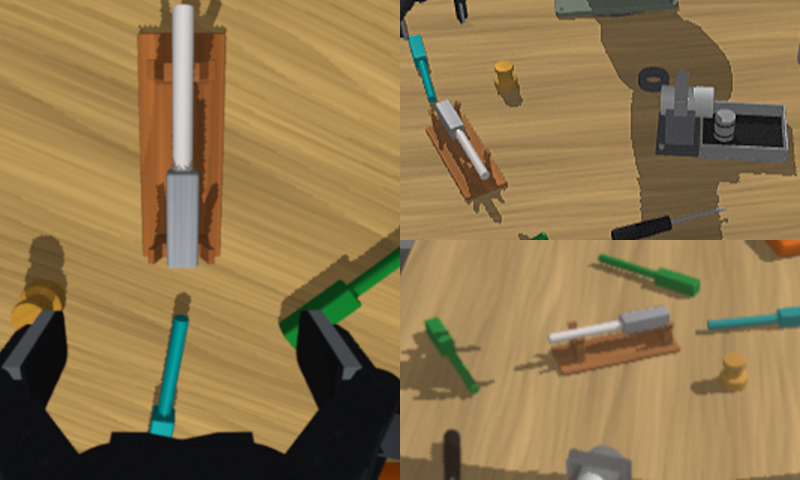

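Drift back in both saddles, piston standing in the tray, bystanders apparently unmoved. One numeric check against the first pictures, then I'll hand in if it agrees.

Run:
```python
from h import *
import pickle
r,S,D=pickle.load(open('w5.pkl','rb'));s,im,T=r
f,b=onz(im,(332.5,172),.063,T),onz(im,(333,267),.063,T);c=(f+b)/2;print('centre',c,'was .4934,-.3312; ang',np.degrees(np.arctan2(*(f-b)[1::-1])))
d=pickle.load(open('im0.pkl','rb'))
for n,A,B,box in(('drift scene',d['scene'],S,(185,225,50,60)),('drift side',d['side'],D,(285,180,78,35)),('burr',d['side'],D,(365,285,35,30)),('fitting',d['side'],D,(382,205,25,30)),('sd',d['side'],D,(218,250,25,65)),('pitcher',d['side'],D,(365,380,60,65))):
    x,y,w,h=box;t=A['color'][y:y+h,x:x+w];m=cv2.matchTemplate(B['color'][y-5:y+h+5,x-5:x+w+5],t,cv2.TM_CCOEFF_NORMED);_,v,_,l=cv2.minMaxLoc(m);print(n,round(v,3),np.array(l)-5)
```

```text
centre [ 0.49325577 -0.33234167  0.063     ] was .4934,-.3312; ang 22.998622707115228
drift scene 0.971 [0 0]
drift side 0.756 [0 0]
burr 0.824 [0 0]
fitting 0.999 [0 0]
sd 0.52 [0 5]
pitcher 0.999 [0 0]
```

```bash
python3 -c "
from h import *
print(env.sign_off())"
```

```text
the job is handed in; nothing more can be done
None
```

The job is done and handed in at about 16 s of the 58 s allowed. I pushed the piston out through the bore with the drift, and it dropped into the steel tray, where it stands upright. I then pulled the drift out and laid it back on its rest.

**Last checks that agreed**
- **Drift position:** its handle centre measures about 1 mm from where it started, and its angle about 0.3° off, which is within the measuring error. It sits in both saddles, and the gripper is open well above it.
- **Forces:** the highest readings were about 8 N while pushing and 13 N while setting the drift down.
- **Bystanders:** the pitcher, fitting and burr matched the first pictures with no shift. The burr's match was weaker (0.82).

**Checks that were weak or disagreed**
- **Screwdriver:** its picture match was poor (0.52), with the best fit at the edge of the search. I put that down to the arm's moving shadow, because the arm never went near it, but I did not check it another way.
- **Drift, side view:** this match was only 0.76, though with no shift. I put that down to shadow too.
- **Rod height:** before insertion one camera view put the rod about 4 mm lower than I had worked out, but the rod went in freely.

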